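Tighten the sole press crosswise

TASK

Clamp the outsole evenly in the press: tighten each of the four red T-bar nuts clockwise by half a turn, until it is home, finishing each nut before starting the next. Work crosswise: start with any nut, do the diagonally opposite one next, then the other two. Leave the bottles, jars, tape and brush around the press where they are.

Things in the scene. Friction and masses are not known exactly. Their poses are not given: they have to be found in the camera images.
- press: Sole press bolted to the bench: dark steel base 290 (x) x 200 (y) x 18 mm, on it a white shoe outsole along x, and over that an aluminium pressing plate 200 x 170 x 12 mm with two 6 mm high ribs across its middle, on four studs at (+-75, +-68) mm. Origin: centre of the base's underside, on the bench. x and y along its long and short side, z up. It cannot move.
- plate_mid (a point): Centre of the pressing plate's top face, about 61 mm above the bench while loose. It starts about 3 mm clear of the sole; each nut draws its own corner down, and with all four nuts home it lies level on the sole at about 58 mm.
- nut_a_bar (a point): Red T-bar nut on the stud at (75, 68) mm (press x, y), diagonal to nut_c. Bar 58 long (point x, +x end white) x 14 thick x 26 mm high, on a hub 26 across, 14 high, and a washer 34 across. This point: centre of the bar's top face, on the turning axis, z up; 101 mm above the bench while loose, 40 above the plate. At joint 0 the bar is yawed 0.35 rad from the press's x. The stud's end shows up to 6 mm above it.
- nut_a (a joint): Turn of nut_a in rad, growing clockwise seen from above (tightening): 0 to 0.25 at the start, hard stop (fully home) at 3.35. It needs about 0.1 N m, stays where it is left and sinks 0.7 to 0.9 mm per rad (2 to 3 mm in all).
- nut_b_bar (a point): Red T-bar nut on the stud at (75, -68) mm (press x, y), diagonal to nut_d. Bar 58 long (point x, +x end white) x 14 thick x 26 mm high, on a hub 26 across, 14 high, and a washer 34 across. This point: centre of the bar's top face, on the turning axis, z up; 101 mm above the bench while loose, 40 above the plate. At joint 0 the bar is yawed -0.5 rad from the press's x. The stud's end shows up to 6 mm above it.
- nut_b (a joint): Turn of nut_b in rad, growing clockwise seen from above (tightening): 0 to 0.25 at the start, hard stop (fully home) at 3.35. It needs about 0.1 N m, stays where it is left and sinks 0.7 to 0.9 mm per rad (2 to 3 mm in all).
- nut_c_bar (a point): Red T-bar nut on the stud at (-75, -68) mm (press x, y), diagonal to nut_a. Bar 58 long (point x, +x end white) x 14 thick x 26 mm high, on a hub 26 across, 14 high, and a washer 34 across. This point: centre of the bar's top face, on the turning axis, z up; 101 mm above the bench while loose, 40 above the plate. At joint 0 the bar is yawed 0.7 rad from the press's x. The stud's end shows up to 6 mm above it.
- nut_c (a joint): Turn of nut_c in rad, growing clockwise seen from above (tightening): 0 to 0.25 at the start, hard stop (fully home) at 3.35. It needs about 0.1 N m, stays where it is left and sinks 0.7 to 0.9 mm per rad (2 to 3 mm in all).
- nut_d_bar (a point): Red T-bar nut on the stud at (-75, 68) mm (press x, y), diagonal to nut_b. Bar 58 long (point x, +x end white) x 14 thick x 26 mm high, on a hub 26 across, 14 high, and a washer 34 across. This point: centre of the bar's top face, on the turning axis, z up; 101 mm above the bench while loose, 40 above the plate. At joint 0 the bar is yawed -0.1 rad from the press's x. The stud's end shows up to 6 mm above it.
- nut_d (a joint): Turn of nut_d in rad, growing clockwise seen from above (tightening): 0 to 0.25 at the start, hard stop (fully home) at 3.35. It needs about 0.1 N m, stays where it is left and sinks 0.7 to 0.9 mm per rad (2 to 3 mm in all).
- dropper_white: White dropper bottle, 40 mm across, 114 mm tall, orange tip. Loose bystander. Origin: centre of its underside.
- dropper_cream: Cream dropper bottle, 40 mm across, 114 mm tall, tan tip. Loose bystander. Origin: centre of its underside.
- dropper_black: Black dropper bottle, 40 mm across, 114 mm tall, white tip. Loose bystander. Origin: centre of its underside.
- cream_jar: Amber jar with a black lid, 60 mm across, 65 mm tall. Loose bystander. Origin: centre of its underside.
- tape_roll: Roll of masking tape lying flat, 90 mm across, 24 mm tall. Loose bystander. Origin: centre of its underside.
- welt_brush: Small brush lying beyond the press, about 170 mm long along its x. A loose bystander. Origin at its underside.
- dye_pot: Blue pot with a metal lid, 44 mm across, 55 mm tall. Loose bystander. Origin: centre of its underside.

How it is judged:
By the outcome, as a careful person would: the job done as asked, in the order asked, and still so for the second after the job is handed in, with the robot touching nothing.
It also fails if it takes over 72 s, if anything falls off the work surface, if the arm or the gripper's body presses on something with over 40 N, if the wrist force passes 120 N, or if a joint passes its speed limit or range.

ROBOT

A 6-joint arm with a two-finger parallel gripper is mounted at the origin on the work surface. World frame = base frame: x ahead of the robot, y to its left, z up, the work surface at z = 0. Lengths are in m, angles in rad, forces in N, time in s.
With the tool pointing down it reaches from about 0.35 to 0.8 m from the base axis. Payload 7.3 kg.
Tool frame: the origin (TCP) lies midway between the tips of the shut fingers; the grasp point (between the pads) lies 19 mm behind it; z points along the fingers, x is the direction in which the jaws open and shut, and the axes are right-handed (so a half turn about z gives the same grasp; the last joint's range is limited). The gripper opens to 85 mm and grips with 20 to 120 N. Pads are 22 mm wide; open, the fingers measure 114 mm over their backs; the gripper's body (76 mm by 85 mm) begins 54 mm behind the grasp point. The pads swing forward as they close: fully open they stand 13 mm farther back than shut.
Start: joints at [1.175, 0.342, 1.524, -0, 1.275, -0.146], TCP at [0.13, 0.509, 0.231] pointing down, gripper open.
Joint ranges: [-2.53, 2.53], [-0.77, 2.02], [0.04, 2.7], [-1, 4.14], [0.28, 2.66], [-3.11, 3.11]. Speed limits (rad/s): [2.57, 2.57, 3.14, 3.14, 3.14, 3.14].

INTERFACE

Orientations are given as a 3x3 rotation matrix whose columns are the frame's x, y, z axes.
In Python, from rig import env, snapshot, camera_model gives the robot as it stands.
- The arm moves only by the tool servo_tool, never from a script. Its argument "rows" is a list of rows, each a list of 7 numbers: the turn, a rotation vector about the tool's x, y, z in rad, then the shift along the tool's x, y, z in cm, then the opening, from 0 (shut) to 1 (fully open). In form: [[ax, ay, az, dx, dy, dz, jaw], ...]. A call has 1 to 20 rows; each row is the pose to reach, as a shift and turn from the pose commanded when the call began, along the tool's axes at that moment; what a row does not reach only later rows make up. A row lasts 1/8 s, in which the tool goes at most 62.5 mm and 10.7 degrees, less where a joint would pass 70% of its speed; a pose out of reach is approached as far as the arm can. A call with a gripper value outside its range is refused whole. The fingers move at their own pace and stop on an object; "grip_force" is the grip in N (left out, the last holds). Time passes only in rows, so rows that repeat a pose let the fingers close. It gives the time, the measured TCP pose, the force and the opening at its end, in the units of the state.
- env.get_state(): the state, without advancing time (a new reading comes with each control period).
- snapshot(name): name is "scene" or "top"; returns (picture, depth): 384x512x3 uint8, blue, green, red; 384x512 float32, m along the optical axis (not along the pixel's ray), 0 where there is no reading.
- camera_model(name): a dict with "fx", "fy", "cx", "cy" (pixels), "R" (3x3) and "t" (3): a world point X has camera coordinates R X + t. Camera axes: x right, y down, z forward; pixel columns grow to the right and rows downward; lengths in m; the calibration is good to about 2 mm. A picture is of the moment at which its call begins. camera_model takes no time and is no camera call.
- env.hand_in(): hands the job in, once; it reports no verdict.
The state is a dict: "t": time; "joint_positions": joint angles; "dq": joint speeds; "tau": joint torques, N m; "ee_pos": TCP position; "orientation": TCP orientation; "contact_force": force on the tool from outside, world axes, zero at the start; "torque": the same for the moment, N m; "finger_gap": finger opening in m.
Only numpy, scipy, OpenCV 4.12 (cv2) and the standard library are available. Lean on these libraries where they do the work, as an engineer would, in place of code of your own. Each camera call takes 0.05 s, during which the arm holds its last target.

## Working session

There is one attempt and no reset: what is moved stays moved. The work goes in short steps, Python scripts to look and compute and a tool call to move; the robot and the scene stay as the last step left them, time stands still between calls to the robot, and variables do not carry over. Pictures are saved under pics/ and viewed, and the job is handed in when it is done.

Besides the shell and the picture viewer there is one more tool, called by a JSON object that holds its "api" and its "payload". servo_tool: Moves the arm, as the interface text tells. Its arguments: {"type":"object","properties":{"rows":{"type":"array","items":{"type":"array","items":{"type":"number"}}},"grip_force":{"type":"number"}},"required":["rows"]}

```bash
ls; mkdir -p pics
python3 - <<'E'
from rig import env,snapshot,camera_model
import cv2,numpy as np
s=env.get_state();print({k:np.round(v,3).tolist() for k,v in s.items()})
for n in("scene","top"):
    p,d=snapshot(n);cv2.imwrite(f"pics/{n}0.png",p);np.save(f"{n}0.npy",d)
    print(n,camera_model(n))
E
```

```text
pics
{'t': 0.0, 'joint_positions': [1.175, 0.343, 1.525, -0.0, 1.275, -0.146], 'dq': [0.001, 0.001, -0.0, -0.001, -0.0, 0.001], 'tau': [-0.001, -43.367, -24.601, -0.0, 0.008, -0.0], 'ee_pos': [0.13, 0.508, 0.231], 'orientation': [[0.247, 0.969, -0.001], [0.969, -0.247, -0.001], [-0.002, -0.0, -1.0]], 'contact_force': [-0.215, 0.412, -0.383], 'torque': [-0.032, 0.031, 0.014], 'finger_gap': 0.085}
scene {'fx': 353.65046045915176, 'fy': 353.65046045915176, 'cx': 251.64254462895542, 'cy': 189.09882589284675, 'R': array([[-0.05579017,  0.99834078,  0.01425292],
       [ 0.73832612,  0.05086115, -0.67252337],
       [-0.67213242, -0.02699689, -0.73993863]]), 't': array([ 0.01506986, -0.40728702,  1.38458296])}
top {'fx': 363.4810982113997, 'fy': 363.4810982113997, 'cx': 260.494602592539, 'cy': 195.18795136294042, 'R': array([[-0.00209579, -0.99982829, -0.01841207],
       [-0.99208117,  0.00439106, -0.12552157],
       [ 0.12558087,  0.0180032 , -0.99192002]]), 't': array([0.05586056, 0.61733644, 0.84138645])}
```

View pics/scene0.png

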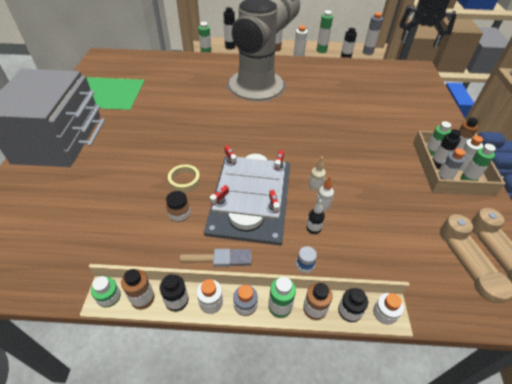

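View pics/top0.png

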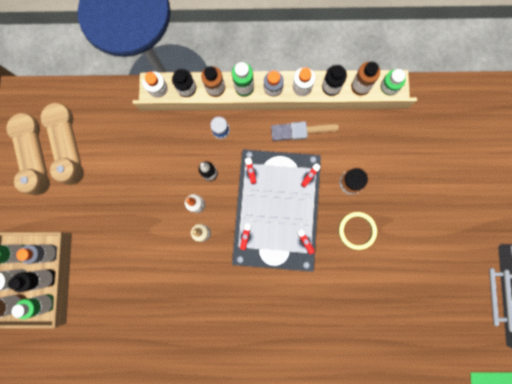

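Run:
```python
import cv2
p=cv2.imread("pics/top0.png")[140:280,180:385]
cv2.imwrite("pics/topc.png",cv2.resize(p,None,fx=3.9,fy=3.9,interpolation=cv2.INTER_CUBIC))
p=cv2.imread("pics/scene0.png")[140:250,160:345]
cv2.imwrite("pics/scenec.png",cv2.resize(p,None,fx=4,fy=4,interpolation=cv2.INTER_CUBIC))
```

```text
(no output)
```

View pics/topc.png

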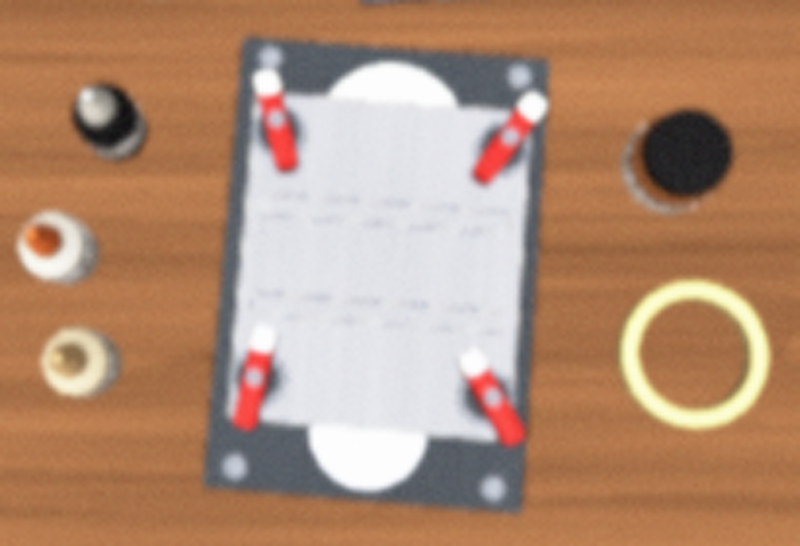

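View pics/scenec.png

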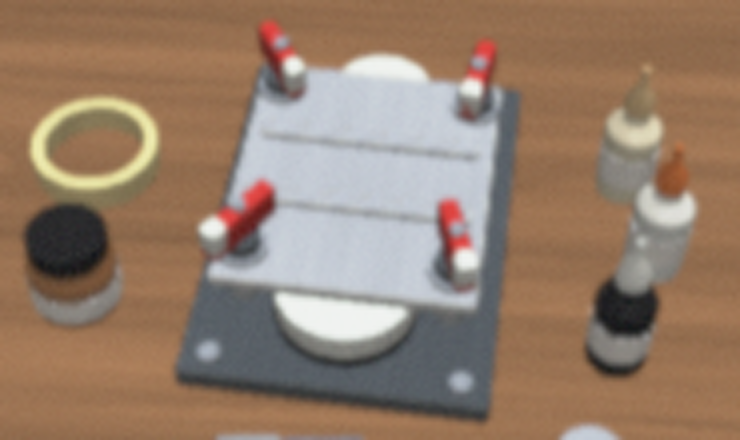

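```bash
cat > h.py <<'E'
import numpy as np,cv2
from rig import env,snapshot,camera_model
def P(n):
    m=camera_model(n);K=np.array([[m['fx'],0,m['cx']],[0,m['fy'],m['cy']],[0,0,1]]);return K@np.c_[m['R'],m['t']]
def tri(a,b): 
    X=cv2.triangulatePoints(P('top'),P('scene'),np.array(a,float).T,np.array(b,float).T);return (X[:3]/X[3]).T
def onz(n,uv,z):
    m=camera_model(n);r=m['R'].T@np.array([(uv[0]-m['cx'])/m['fx'],(uv[1]-m['cy'])/m['fy'],1]);c=-m['R'].T@m['t'];return c+r*(z-c[2])/r[2]
def cloud(n,d):
    m=camera_model(n);v,u=np.mgrid[:384,:512];X=np.stack([(u-m['cx'])/m['fx']*d,(v-m['cy'])/m['fy']*d,d],-1)-m['t'];return X@m['R']
E
python3 - <<'E'
from h import *
T=lambda x,y:(180+(x+.5)/3.9-.5,140+(y+.5)/3.9-.5)
S=lambda x,y:(160+(x+.5)/4-.5,140+(y+.5)/4-.5)
# stud ends
t=[T(277,119),T(510,136),T(492,397),T(254,377)]
s=[S(452,226),S(240,210),S(281,42),S(483,57)]
X=tri(t,s);print(X.round(4))
for i in range(4): print(onz('top',t[i],.105).round(4),onz('scene',s[i],.105).round(4))
q=np.array([[75,68],[75,-68],[-75,-68],[-75,68]])/1000
# rigid fit
def fit(A,B):
    a=A-A.mean(0);b=B-B.mean(0);th=np.arctan2((a[:,0]*b[:,1]-a[:,1]*b[:,0]).sum(),(a*b).sum());R=np.array([[np.cos(th),-np.sin(th)],[np.sin(th),np.cos(th)]]);o=B.mean(0)-R@A.mean(0);return th,o,(A@R.T+o-B)
print(fit(q,X[:,:2]))
# ends of bars on z .101: white end, red end (top face)
w=[T(266,78),T(533,103),T(473,355),T(263,333)];r=[T(287,165),T(484,178),T(512,440),T(246,425)]
for i in range(4):
    a=onz('top',w[i],.101);b=onz('top',r[i],.101);d=a-b;print('abcd'[i],((a+b)/2).round(4),np.linalg.norm(d).round(4),np.arctan2(d[1],d[0]).round(3))
# depth
for n in('top','scene'):
    p=cv2.imread(f'pics/{n}0.png').astype(int);C=cloud(n,np.load(n+'0.npy'))
    red=(p[...,2]>150)&(p[...,1]<90)&(p[...,0]<90)
    for i in range(4):
        m=red&(np.hypot(C[...,0]-X[i,0],C[...,1]-X[i,1])<.035)
        print(n,i,m.sum(),np.percentile(C[m][:,2],[10,50,90]).round(4),C[m].mean(0).round(4))
    print('plate z',np.median(C[...,2][(np.hypot(C[...,0]-X[:,0].mean(),C[...,1]-X[:,1].mean())<.03)]))
E
```

```text
[[ 0.6662  0.0732  0.106 ]
 [ 0.6566 -0.0597  0.0998]
 [ 0.5062 -0.0474  0.1051]
 [ 0.5177  0.0885  0.1105]]
[0.6664 0.0748 0.105 ] [0.6654 0.0716 0.105 ]
[ 0.6557 -0.0598  0.105 ] [ 0.6613 -0.058   0.105 ]
[ 0.5062 -0.0468  0.105 ] [ 0.5061 -0.048   0.105 ]
[0.5177 0.0877 0.105 ] [0.5115 0.0902 0.105 ]
(np.float64(-0.08592022807384272), array([0.5866824 , 0.01366501]), array([[ 0.00101851,  0.00179493],
       [-0.00102502, -0.000856  ],
       [-0.00010737, -0.00027518],
       [ 0.00011388, -0.00066374]]))
a [0.6658 0.0753 0.101 ] 0.0531 0.234
b [ 0.6538 -0.0594  0.101 ] 0.0528 -0.586
c [ 0.506  -0.0475  0.101 ] 0.0524 0.417
d [0.5168 0.0876 0.101 ] 0.0529 -0.181
top 0 59 [0.0976 0.1003 0.1024] [0.6554 0.0729 0.099 ]
top 1 69 [0.0976 0.0996 0.1013] [ 0.6472 -0.0533  0.0985]
top 2 78 [0.0972 0.0998 0.1013] [ 0.4948 -0.0532  0.0964]
top 3 68 [0.0984 0.1003 0.1023] [0.5059 0.0892 0.1001]
plate z 0.0606721698826547
scene 0 25 [0.0993 0.1007 0.1019] [0.6585 0.0708 0.1007]
scene 1 37 [0.0986 0.1002 0.1017] [ 0.6522 -0.0544  0.1002]
scene 2 21 [0.0996 0.1011 0.1021] [ 0.4965 -0.0557  0.101 ]
scene 3 22 [0.0984 0.1    0.1018] [0.5079 0.0922 0.0999]
plate z 0.061316652878653594
```

{"api": "servo_tool", "payload": {"rows": [[0, 0, -0.48, -28.7, 62.7, 5, 0.6], [0, 0, -0.48, -28.7, 62.7, 5, 0.6], [0, 0, -0.48, -28.7, 62.7, 5, 0.6], [0, 0, -0.48, -28.7, 62.7, 5, 0.6], [0, 0, -0.48, -28.7, 62.7, 5, 0.6], [0, 0, -0.48, -28.7, 62.7, 5, 0.6], [0, 0, -0.48, -28.7, 62.7, 5, 0.6], [0, 0, -0.48, -28.7, 62.7, 5, 0.6], [0, 0, -0.48, -28.7, 62.7, 5, 0.6], [0, 0, -0.48, -28.7, 62.7, 5, 0.6], [0, 0, -0.48, -28.7, 62.7, 5, 0.6], [0, 0, -0.48, -28.7, 62.7, 5, 0.6], [0, 0, -0.48, -28.7, 62.7, 5, 0.6], [0, 0, -0.48, -28.7, 62.7, 5, 0.6], [0, 0, -0.48, -28.7, 62.7, 5, 0.6]]}}

```text
t: 1.98
ee_pos: [0.6656, 0.0769, 0.1818]
orientation: [[-0.23, 0.973, 0.0], [0.973, 0.23, 0.0], [0.0, 0.0, -1.0]]
contact_force: [-0.9, 0.4, 0.3]
finger_gap: 0.0516
```

```bash
cat > look.py <<'E'
from h import *
import sys
k=sys.argv[1]; n=sys.argv[2]
p,d=snapshot(n)
c=p[140:280,180:385] if n=='top' else p[110:250,160:345]
cv2.imwrite(f"pics/{k}.png",cv2.resize(c,None,fx=3.9,fy=3.9,interpolation=cv2.INTER_CUBIC))
s=env.get_state()
for q in('t','joint_positions','ee_pos','contact_force','torque','finger_gap'):print(q,np.round(s[q],4))
E
python3 look.py s1 scene
python3 - <<'E'
from h import *
s=env.get_state();print(np.round(s['orientation'],4)); O=s['orientation']
print((O.T@(np.array([.6672,.075,.078])-s['ee_pos'])*100).round(2))
E
```

```text
t 2.025
joint_positions [ 5.0000e-04  6.4970e-01  1.1477e+00  1.0000e-04  1.3438e+00 -1.8021e+00]
ee_pos [0.6658 0.0768 0.1819]
contact_force [ 0.4273 -0.2089 -0.4942]
torque [-0.0186  0.0305  0.0062]
finger_gap 0.051
[[-2.297e-01  9.733e-01  4.000e-04]
 [ 9.733e-01  2.297e-01  1.000e-04]
 [ 0.000e+00  4.000e-04 -1.000e+00]]
[-0.21  0.09 10.39]
```

View pics/s1.png

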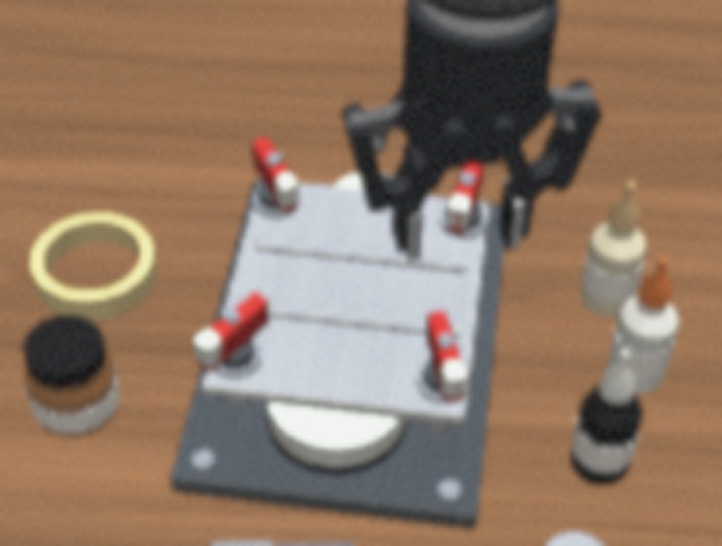

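{"api": "servo_tool", "payload": {"rows": [[0, 0, 0, -0.2, 0.1, 5, 0.6], [0, 0, 0, -0.2, 0.1, 8, 0.6], [0, 0, 0, -0.2, 0.1, 9.5, 0.6], [0, 0, 0, -0.2, 0.1, 10.2, 0.6], [0, 0, 0, -0.2, 0.1, 10.2, 0.6]], "grip_force": 30}}

```text
t: 2.65
ee_pos: [0.6681, 0.0741, 0.08]
orientation: [[-0.228, 0.974, 0.001], [0.974, 0.228, 0.0], [-0.0, 0.001, -1.0]]
contact_force: [0.4, -0.6, 1.0]
finger_gap: 0.0513
```

```bash
python3 look.py s2 scene
```

```text
t 2.7
joint_positions [-3.6000e-03  7.4330e-01  1.2608e+00  1.0000e-04  1.1355e+00 -1.8048e+00]
ee_pos [0.6684 0.074  0.0805]
contact_force [-0.5312 -0.0572  0.2943]
torque [-0.0313 -0.022  -0.028 ]
finger_gap 0.0511
```

View pics/s2.png

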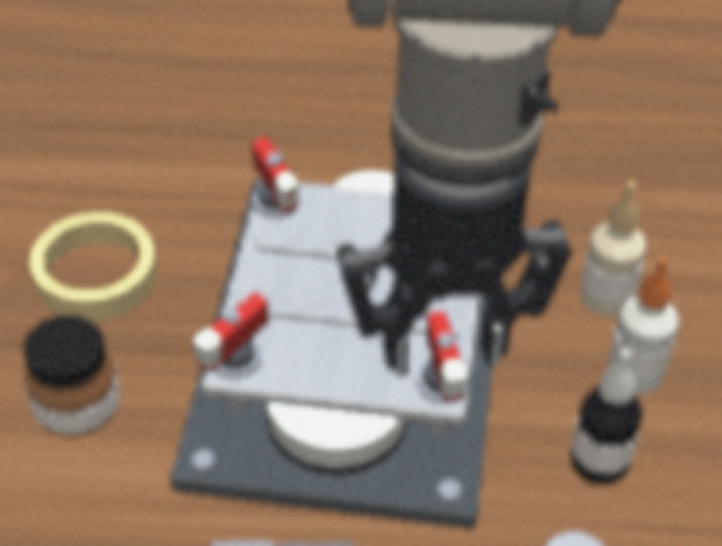

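{"api": "servo_tool", "payload": {"rows": [[0, 0, 0, 0.1, -0.1, 0.1, 0.4], [0, 0, 0, 0.1, -0.1, 0.1, 0.2], [0, 0, 0, 0.1, -0.1, 0.1, 0.1], [0, 0, 0, 0.1, -0.1, 0.1, 0.1], [0, 0, 0, 0.1, -0.1, 0.1, 0.1]], "grip_force": 30}}

```text
t: 3.32
ee_pos: [0.6669, 0.0745, 0.0787]
orientation: [[-0.228, 0.974, 0.001], [0.974, 0.228, -0.0], [-0.0, 0.001, -1.0]]
contact_force: [-0.2, -1.8, 3.1]
finger_gap: 0.0129
```

```bash
python3 look.py s3 scene
```

```text
t 3.375
joint_positions [-2.8000e-03  7.4330e-01  1.2664e+00 -2.0000e-04  1.1311e+00 -1.8037e+00]
ee_pos [0.6669 0.0744 0.0787]
contact_force [ 0.0695 -1.1565  3.5702]
torque [-0.266   0.04    0.0248]
finger_gap 0.0133
```

{"api": "servo_tool", "payload": {"rows": [[0, 0, 0.15, 0, 0, 0.01, 0.1], [0, 0, 0.3, 0, 0, 0.02, 0.1], [0, 0, 0.45, 0, 0, 0.03, 0.1], [0, 0, 0.6, 0, 0, 0.05, 0.1], [0, 0, 0.75, 0, 0, 0.06, 0.1], [0, 0, 0.9, 0, 0, 0.07, 0.1]], "grip_force": 40}}

```text
t: 4.12
ee_pos: [0.6672, 0.0748, 0.0782]
orientation: [[0.624, 0.781, 0.002], [0.781, -0.624, 0.0], [0.001, 0.001, -1.0]]
contact_force: [0.7, 0.1, 3.8]
finger_gap: 0.013
```

```bash
python3 look.py s4 scene
```

```text
t 4.175
joint_positions [-2.4000e-03  7.4380e-01  1.2666e+00  3.0000e-04  1.1295e+00 -8.9310e-01]
ee_pos [0.6671 0.0749 0.0782]
contact_force [1.1566 0.5811 5.052 ]
torque [-0.1672  0.0534 -0.0554]
finger_gap 0.013
```

View pics/s4.png

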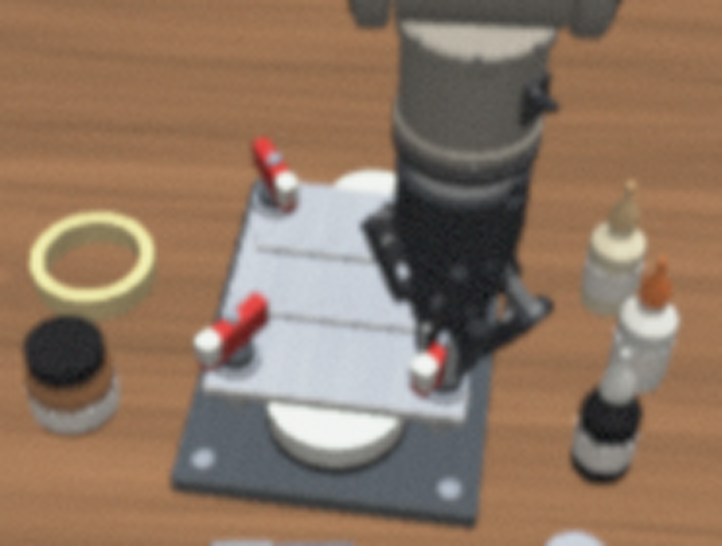

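{"api": "servo_tool", "payload": {"rows": [[0, 0, 0.16, 0, 0, 0.02, 0.1], [0, 0, 0.32, 0, 0, 0.03, 0.1], [0, 0, 0.48, 0, 0, 0.04, 0.1], [0, 0, 0.64, 0, 0, 0.05, 0.1], [0, 0, 0.8, 0, 0, 0.06, 0.1], [0, 0, 0.96, 0, 0, 0.08, 0.1], [0, 0, 1.12, 0, 0, 0.09, 0.1], [0, 0, 1.28, 0, 0, 0.1, 0.1], [0, 0, 1.44, 0, 0, 0.12, 0.1], [0, 0, 1.6, 0, 0, 0.13, 0.1], [0, 0, 1.76, 0, 0, 0.14, 0.1], [0, 0, 1.92, 0, 0, 0.15, 0.1], [0, 0, 2.08, 0, 0, 0.17, 0.1], [0, 0, 2.25, 0, 0, 0.18, 0.1]]}}

```text
t: 5.92
ee_pos: [0.6683, 0.075, 0.0769]
orientation: [[0.217, -0.976, 0.004], [-0.976, -0.217, 0.0], [0.001, -0.004, -1.0]]
contact_force: [4.1, 0.6, 4.0]
finger_gap: 0.0132
```

```bash
python3 look.py s5 scene
```

```text
t 5.975
joint_positions [-2.2000e-03  7.4580e-01  1.2670e+00  2.0000e-04  1.1245e+00  1.3561e+00]
ee_pos [0.6682 0.075  0.0768]
contact_force [4.6675 1.8445 4.4264]
torque [-0.2379 -0.4337 -0.0764]
finger_gap 0.0135
```

{"api": "servo_tool", "payload": {"rows": [[0, 0, 0.08, 0, 0, 0, 0.1], [0, 0, 0.15, 0, 0, 0.01, 0.1]]}}

```text
t: 6.22
ee_pos: [0.6683, 0.0749, 0.0768]
orientation: [[0.075, -0.997, 0.004], [-0.997, -0.075, 0.0], [0.0, -0.004, -1.0]]
contact_force: [5.9, 1.1, 4.4]
finger_gap: 0.0131
```

```bash
python3 look.py s6 scene
```

```text
t 6.275
joint_positions [-2.3000e-03  7.4580e-01  1.2671e+00  1.0000e-04  1.1243e+00  1.4968e+00]
ee_pos [0.6682 0.0749 0.0768]
contact_force [4.7078 2.1755 4.4031]
torque [-0.3628 -0.4823  0.0015]
finger_gap 0.0134
```

{"api": "servo_tool", "payload": {"rows": [[0, 0, 0.04, 0, 0, 0, 0.1], [0, 0, 0.08, 0, 0, 0, 0.1]]}}

```text
t: 6.52
ee_pos: [0.6683, 0.0744, 0.0767]
orientation: [[-0.002, -1.0, 0.004], [-1.0, 0.002, -0.001], [0.001, -0.004, -1.0]]
contact_force: [5.6, -0.0, 3.4]
finger_gap: 0.0133
```

```bash
python3 look.py s7 scene
```

```text
t 6.575
joint_positions [-2.4000e-03  7.4600e-01  1.2672e+00 -9.0000e-04  1.1241e+00  1.5730e+00]
ee_pos [0.6682 0.0745 0.0766]
contact_force [ 5.4374 -1.2354  3.2938]
torque [-0.4857 -0.558   1.041 ]
finger_gap 0.0127
```

{"api": "servo_tool", "payload": {"rows": [[0, 0, 0.05, 0, 0, 0, 0.1], [0, 0, 0.05, 0, 0, 0, 0.1]]}}

```text
t: 6.82
ee_pos: [0.6685, 0.0742, 0.0767]
orientation: [[-0.05, -0.999, 0.005], [-0.999, 0.05, -0.002], [0.002, -0.005, -1.0]]
contact_force: [5.8, -2.0, 3.5]
finger_gap: 0.0134
```

```bash
python3 look.py s8 scene
```

```text
t 6.875
joint_positions [-0.0024  0.7461  1.2669 -0.0021  1.1237  1.6187]
ee_pos [0.6685 0.0742 0.0767]
contact_force [ 5.8829 -1.9165  4.0774]
torque [-0.6348 -0.8246  1.9363]
finger_gap 0.0134
```

View pics/s8.png

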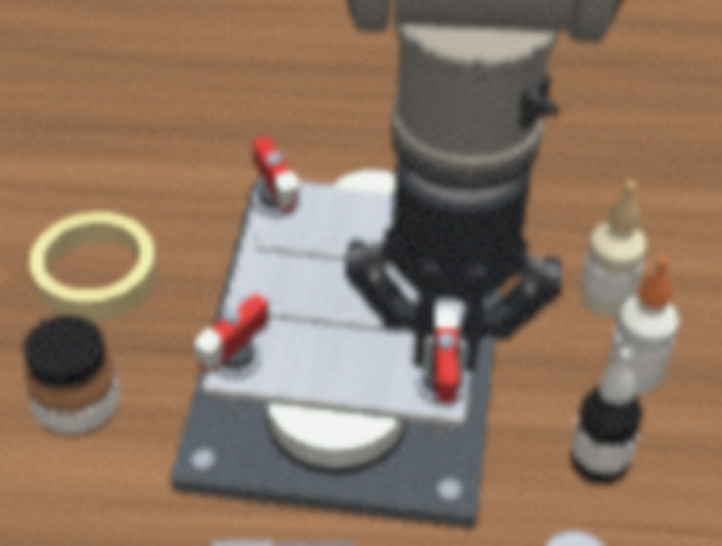

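{"api": "servo_tool", "payload": {"rows": [[0, 0, 0, 0, 0, 0, 0.4], [0, 0, 0, 0, 0, 0, 0.6], [0, 0, 0, 0, 0, -2, 0.6], [0, 0, 0, 0, 0, -6, 0.6], [0, 0, -0.18, 0, 0, -10, 0.6], [0, 0, -0.36, 3, 4, -10, 0.6], [0, 0, -0.54, 6, 7, -10, 0.6], [0, 0, -0.72, 9, 10, -10, 0.6], [0, 0, -0.9, 11, 13, -10, 0.6], [0, 0, -1.08, 13, 15.6, -10, 0.6], [0, 0, -1.26, 13, 15.6, -10, 0.6], [0, 0, -1.44, 13, 15.6, -10, 0.6], [0, 0, -1.62, 13, 15.6, -10, 0.6], [0, 0, -1.8, 13, 15.6, -10, 0.6], [0, 0, -1.8, 13, 15.6, -10, 0.6]]}}

```text
t: 8.75
ee_pos: [0.5029, -0.0458, 0.1754]
orientation: [[0.986, 0.169, -0.001], [0.169, -0.986, 0.001], [-0.001, -0.001, -1.0]]
contact_force: [-0.4, 0.4, -0.0]
finger_gap: 0.0511
```

```bash
python3 look.py s9 scene
cat > goal.py <<'E'
from h import *
import sys
x,y,z,psi=map(float,sys.argv[1:5])
s=env.get_state();O=np.array(s['orientation'])
print('shift cm',(O.T@(np.array([x,y,z])-s['ee_pos'])*100).round(2),'psi',np.arctan2(O[1,0],O[0,0]).round(3),'turn z',(np.arctan2(O[1,0],O[0,0])-psi).round(3))
E
python3 goal.py .5061 -.0476 .177 1.988
```

```text
t 8.8
joint_positions [-2.4300e-01  3.6010e-01  1.6629e+00  4.0000e-04  1.1194e+00 -4.1090e-01]
ee_pos [ 0.503  -0.0459  0.1754]
contact_force [-0.095  -0.5955  0.61  ]
torque [-0.0165 -0.1078 -0.0037]
finger_gap 0.051
shift cm [ 0.28  0.22 -0.16] psi 0.168 turn z -1.82
```

View pics/s9.png

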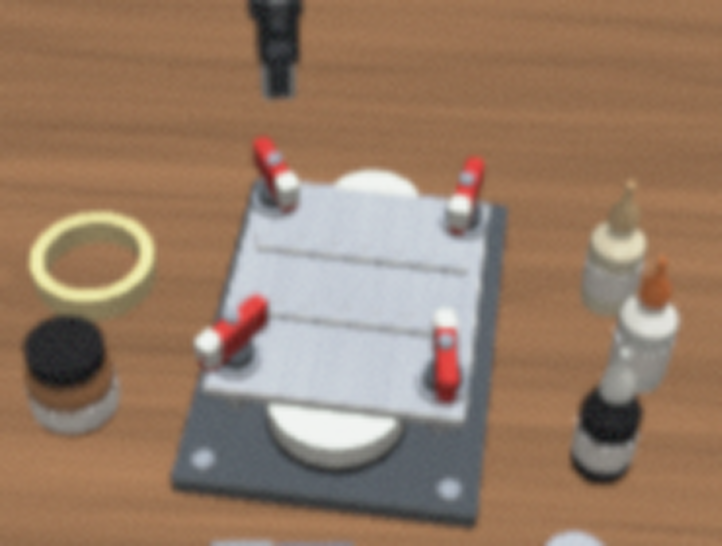

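{"api": "servo_tool", "payload": {"rows": [[0, 0, -0.18, 0.2, 0.2, 0, 0.6], [0, 0, -0.36, 0.3, 0.2, 0, 0.6], [0, 0, -0.54, 0.3, 0.2, 0, 0.6], [0, 0, -0.72, 0.3, 0.2, 0, 0.6], [0, 0, -0.9, 0.3, 0.2, 0, 0.6], [0, 0, -1.08, 0.3, 0.2, 0, 0.6], [0, 0, -1.26, 0.3, 0.2, 0, 0.6], [0, 0, -1.44, 0.3, 0.2, 0, 0.6], [0, 0, -1.62, 0.3, 0.2, 0, 0.6], [0, 0, -1.82, 0.3, 0.2, 0, 0.6], [0, 0, -1.82, 0.3, 0.2, 2, 0.6], [0, 0, -1.82, 0.3, 0.2, 5, 0.6], [0, 0, -1.82, 0.3, 0.2, 5, 0.6]]}}

```text
t: 10.42
ee_pos: [0.505, -0.0471, 0.124]
orientation: [[-0.406, 0.914, -0.005], [0.914, 0.406, 0.001], [0.003, -0.004, -1.0]]
contact_force: [0.8, 0.0, -0.7]
finger_gap: 0.0512
```

```bash
python3 look.py s10 scene; python3 goal.py .5061 -.0476 .079 1.988
```

```text
t 10.475
joint_positions [-2.4420e-01  4.2660e-01  1.7173e+00  2.0000e-04  9.9990e-01 -2.2334e+00]
ee_pos [ 0.5061 -0.0473  0.1253]
contact_force [-0.7381 -0.3774  1.4519]
torque [-0.0538 -0.0332 -0.0468]
finger_gap 0.0515
shift cm [-0.03 -0.    4.63] psi 1.989 turn z 0.001
```

View pics/s10.png

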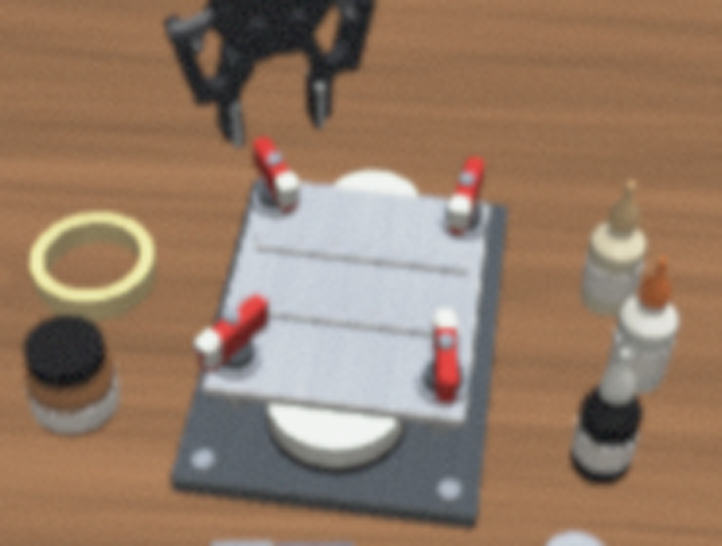

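{"api": "servo_tool", "payload": {"rows": [[0, 0, 0, 0, 0, 3, 0.6], [0, 0, 0, 0, 0, 4.3, 0.6], [0, 0, 0, 0, 0, 4.6, 0.6], [0, 0, 0, 0, 0, 4.6, 0.4], [0, 0, 0, 0, 0, 4.6, 0.2], [0, 0, 0, 0, 0, 4.6, 0.1], [0, 0, 0, 0, 0, 4.6, 0.1], [0, 0, 0, 0, 0, 4.6, 0.1]]}}

```text
t: 11.48
ee_pos: [0.507, -0.0479, 0.0802]
orientation: [[-0.408, 0.913, 0.001], [0.913, 0.408, -0.001], [-0.001, 0.001, -1.0]]
contact_force: [-0.3, -3.9, 4.1]
finger_gap: 0.0131
```

```bash
python3 look.py s11 scene
```

```text
t 11.525
joint_positions [-2.4460e-01  4.9010e-01  1.7647e+00 -4.0000e-04  8.8550e-01 -2.2353e+00]
ee_pos [ 0.507  -0.0479  0.0801]
contact_force [-0.0192 -4.3246  4.6356]
torque [-0.5679 -0.0217  0.0291]
finger_gap 0.013
```

View pics/s11.png

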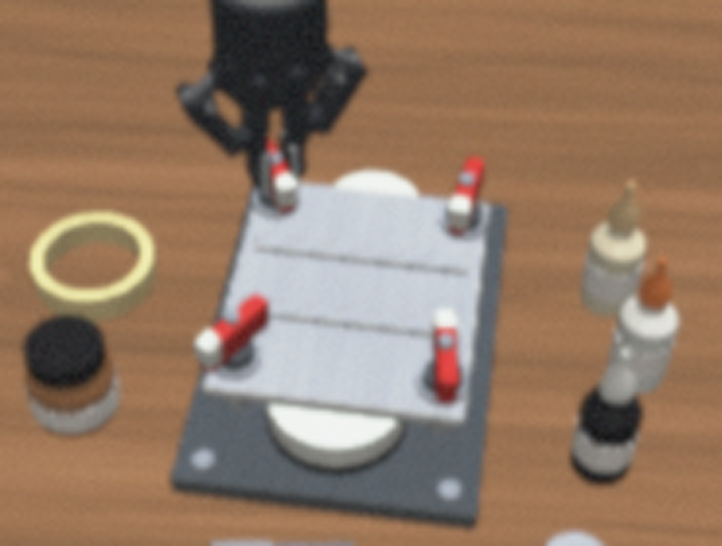

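{"api": "servo_tool", "payload": {"rows": [[0, 0, 0.15, 0, 0, 0.02, 0.1], [0, 0, 0.3, 0, 0, 0.03, 0.1], [0, 0, 0.45, 0, 0, 0.04, 0.1], [0, 0, 0.6, 0, 0, 0.05, 0.1], [0, 0, 0.75, 0, 0, 0.06, 0.1], [0, 0, 0.9, 0, 0, 0.08, 0.1], [0, 0, 1.05, 0, 0, 0.09, 0.1], [0, 0, 1.2, 0, 0, 0.1, 0.1], [0, 0, 1.35, 0, 0, 0.12, 0.1], [0, 0, 1.5, 0, 0, 0.13, 0.1], [0, 0, 1.65, 0, 0, 0.14, 0.1], [0, 0, 1.8, 0, 0, 0.15, 0.1], [0, 0, 1.95, 0, 0, 0.17, 0.1], [0, 0, 2.1, 0, 0, 0.18, 0.1], [0, 0, 2.25, 0, 0, 0.19, 0.1], [0, 0, 2.4, 0, 0, 0.2, 0.1], [0, 0, 2.55, 0, 0, 0.21, 0.1], [0, 0, 2.7, 0, 0, 0.22, 0.1], [0, 0, 2.85, 0, 0, 0.23, 0.1], [0, 0, 3.0, 0, 0, 0.24, 0.1]]}}

```text
t: 14.02
ee_pos: [0.5058, -0.0485, 0.0776]
orientation: [[0.529, -0.849, -0.002], [-0.849, -0.529, -0.002], [0.0, 0.002, -1.0]]
contact_force: [-3.9, -7.4, 7.5]
finger_gap: 0.0134
```

```bash
python3 look.py s12 scene
```

```text
t 14.075
joint_positions [-0.2454  0.4936  1.7678 -0.0024  0.8813  0.776 ]
ee_pos [ 0.5058 -0.0485  0.0775]
contact_force [-3.7916 -8.3873  6.1128]
torque [-1.4279  0.7178 -0.1055]
finger_gap 0.0131
```

{"api": "servo_tool", "payload": {"rows": [[0, 0, 0.05, 0, 0, 0, 0.1], [0, 0, 0.1, 0, 0, 0.01, 0.1]]}}

```text
t: 14.32
ee_pos: [0.5058, -0.0485, 0.0775]
orientation: [[0.444, -0.896, -0.002], [-0.896, -0.444, -0.001], [0.001, 0.002, -1.0]]
contact_force: [-4.2, -7.1, 6.7]
finger_gap: 0.013
```

```bash
python3 look.py s13 scene
```

```text
t 14.375
joint_positions [-0.2454  0.4937  1.768  -0.0023  0.8812  0.8684]
ee_pos [ 0.5058 -0.0485  0.0774]
contact_force [-3.2071 -7.9027  6.3372]
torque [-1.3596  0.7589  0.0231]
finger_gap 0.0133
```

{"api": "servo_tool", "payload": {"rows": [[0, 0, 0.05, 0, 0, 0, 0.1], [0, 0, 0.05, 0, 0, 0, 0.1]]}}

```text
t: 14.62
ee_pos: [0.5059, -0.0486, 0.0775]
orientation: [[0.4, -0.917, -0.002], [-0.917, -0.4, -0.001], [0.001, 0.002, -1.0]]
contact_force: [-3.7, -8.6, 7.2]
finger_gap: 0.0131
```

```bash
python3 look.py s14 scene
```

```text
t 14.675
joint_positions [-0.2455  0.4937  1.7678 -0.0023  0.8811  0.915 ]
ee_pos [ 0.5059 -0.0486  0.0775]
contact_force [-3.8512 -7.8114  6.8372]
torque [-1.3437  0.7819 -0.0503]
finger_gap 0.0129
```

View pics/s14.png

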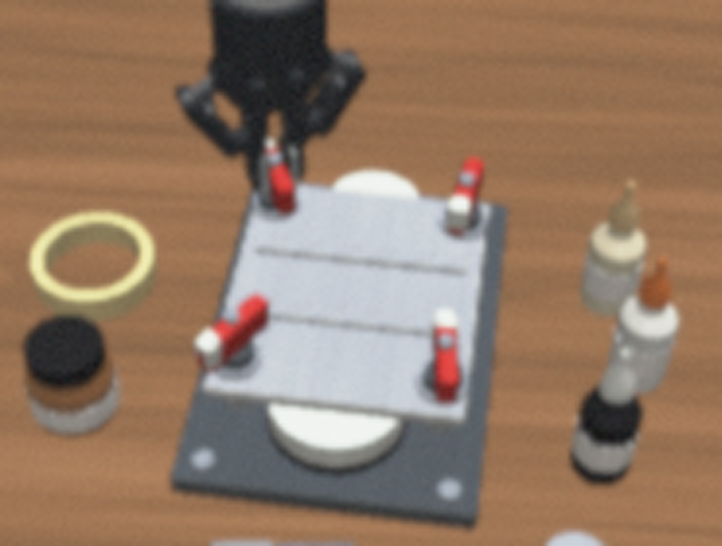

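Turned 3.15 so far, no stop torque yet; continue.

{"api": "servo_tool", "payload": {"rows": [[0, 0, 0.05, 0, 0, 0, 0.1], [0, 0, 0.05, 0, 0, 0, 0.1]]}}

```text
t: 14.92
ee_pos: [0.5052, -0.0481, 0.0773]
orientation: [[0.356, -0.935, -0.003], [-0.935, -0.356, -0.001], [0.0, 0.003, -1.0]]
contact_force: [-4.9, -5.9, 8.6]
finger_gap: 0.0136
```

```bash
python3 look.py s15 scene
```

```text
t 14.975
joint_positions [-0.2448  0.4935  1.7685 -0.0025  0.882   0.9635]
ee_pos [ 0.5053 -0.0481  0.0774]
contact_force [-5.6874 -6.1057  7.7105]
torque [-0.934   0.9345  0.8885]
finger_gap 0.0132
```

{"api": "servo_tool", "payload": {"rows": [[0, 0, 0.05, 0, 0, 0, 0.1], [0, 0, 0.05, 0, 0, 0, 0.1]]}}

```text
t: 15.22
ee_pos: [0.5047, -0.0476, 0.0772]
orientation: [[0.311, -0.951, -0.004], [-0.951, -0.311, -0.001], [-0.0, 0.004, -1.0]]
contact_force: [-6.9, -5.2, 8.9]
finger_gap: 0.013
```

```bash
python3 look.py s16 scene
```

```text
t 15.275
joint_positions [-0.2441  0.4935  1.7691 -0.0026  0.8828  1.0122]
ee_pos [ 0.5047 -0.0476  0.0772]
contact_force [-6.6728 -3.7075  8.4407]
torque [-0.5621  1.1688  1.6456]
finger_gap 0.013
```

{"api": "servo_tool", "payload": {"rows": [[0, 0, 0, 0, 0, 0, 0.4], [0, 0, 0, 0, 0, 0, 0.6], [0, 0, 0, 0, 0, -2, 0.6], [0, 0, 0, 0, 0, -6, 0.6], [0, 0, -0.18, 0, 0, -9, 0.6], [0, 0, -0.36, 1, -3, -9, 0.6], [0, 0, -0.54, 2, -6, -9, 0.6], [0, 0, -0.72, 4, -9, -9, 0.6], [0, 0, -0.9, 5, -12, -9, 0.6], [0, 0, -1.08, 5.9, -14, -9, 0.6], [0, 0, -1.26, 5.9, -14, -9, 0.6], [0, 0, -1.44, 5.9, -14, -9, 0.6], [0, 0, -1.62, 5.9, -14, -9, 0.6], [0, 0, -1.8, 5.9, -14, -9, 0.6], [0, 0, -1.98, 5.9, -14, -9, 0.6], [0, 0, -2.16, 5.9, -14, -9, 0.6], [0, 0, -2.24, 5.9, -14, -9, 0.6], [0, 0, -2.24, 5.9, -14, -9, 0.6]]}}

```text
t: 17.52
ee_pos: [0.6577, -0.0603, 0.1666]
orientation: [[0.557, 0.831, -0.001], [0.831, -0.557, 0.001], [0.0, -0.001, -1.0]]
contact_force: [-1.1, -0.8, -0.2]
finger_gap: 0.051
```

```bash
python3 look.py s17 top; python3 goal.py .6556 -.0605 .078 .985
```

```text
t 17.575
joint_positions [-2.0770e-01  6.4330e-01  1.2023e+00  5.0000e-04  1.2971e+00 -1.1871e+00]
ee_pos [ 0.6577 -0.0604  0.1667]
contact_force [-0.0527  0.1984  0.0319]
torque [ 0.0201 -0.022   0.009 ]
finger_gap 0.0511
shift cm [-0.13 -0.16  8.87] psi 0.979 turn z -0.006
```

View pics/s17.png

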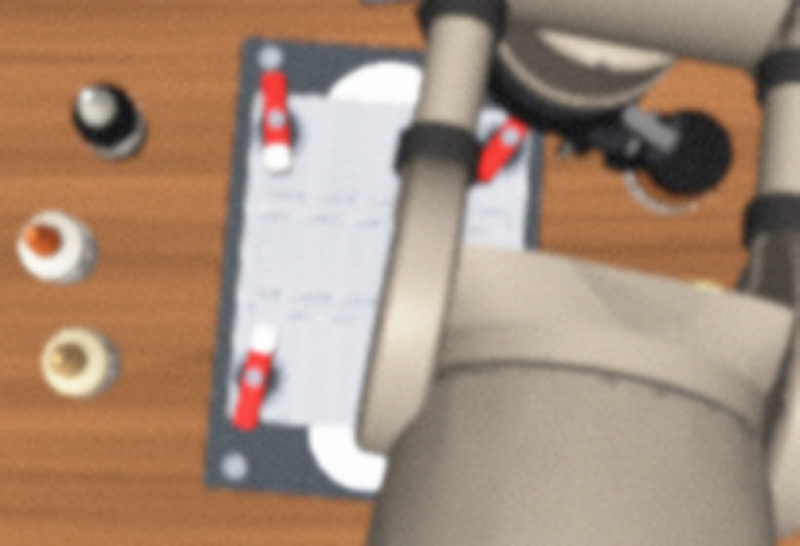

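{"api": "servo_tool", "payload": {"rows": [[0, 0, 0, -0.1, -0.2, 4, 0.6], [0, 0, 0, -0.1, -0.2, 7.5, 0.6], [0, 0, 0, -0.1, -0.2, 8.8, 0.6], [0, 0, 0, -0.1, -0.2, 8.8, 0.5], [0, 0, 0, -0.1, -0.2, 8.8, 0.3], [0, 0, 0, -0.1, -0.2, 8.8, 0.1], [0, 0, 0, -0.1, -0.2, 8.8, 0.1], [0, 0, 0, -0.1, -0.2, 8.8, 0.1]]}}

```text
t: 18.58
ee_pos: [0.6566, -0.0608, 0.0804]
orientation: [[0.556, 0.831, 0.003], [0.831, -0.556, -0.001], [0.001, 0.003, -1.0]]
contact_force: [2.1, -0.6, 4.8]
finger_gap: 0.013
```

```bash
python3 look.py s18 scene
```

```text
t 18.625
joint_positions [-2.0840e-01  7.2080e-01  1.3074e+00 -1.0000e-04  1.1106e+00 -1.1892e+00]
ee_pos [ 0.6566 -0.0608  0.0803]
contact_force [ 1.9849 -1.5716  4.98  ]
torque [-0.3031 -0.1354 -0.0519]
finger_gap 0.0126
```

View pics/s18.png

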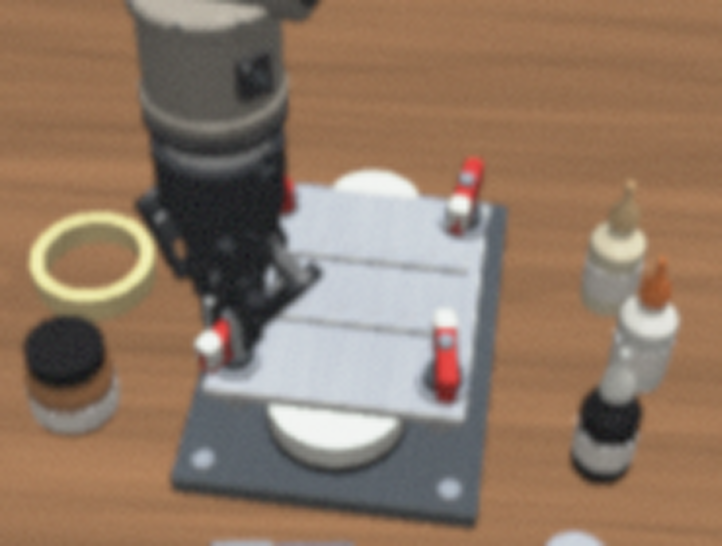

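{"api": "servo_tool", "payload": {"rows": [[0, 0, 0.15, 0, 0, 0.02, 0.1], [0, 0, 0.3, 0, 0, 0.03, 0.1], [0, 0, 0.45, 0, 0, 0.04, 0.1], [0, 0, 0.6, 0, 0, 0.05, 0.1], [0, 0, 0.75, 0, 0, 0.06, 0.1], [0, 0, 0.9, 0, 0, 0.08, 0.1], [0, 0, 1.05, 0, 0, 0.09, 0.1], [0, 0, 1.2, 0, 0, 0.1, 0.1], [0, 0, 1.35, 0, 0, 0.12, 0.1], [0, 0, 1.5, 0, 0, 0.13, 0.1], [0, 0, 1.65, 0, 0, 0.14, 0.1], [0, 0, 1.8, 0, 0, 0.15, 0.1], [0, 0, 1.95, 0, 0, 0.17, 0.1], [0, 0, 2.1, 0, 0, 0.18, 0.1], [0, 0, 2.25, 0, 0, 0.19, 0.1], [0, 0, 2.4, 0, 0, 0.2, 0.1], [0, 0, 2.55, 0, 0, 0.21, 0.1], [0, 0, 2.7, 0, 0, 0.22, 0.1], [0, 0, 2.85, 0, 0, 0.23, 0.1], [0, 0, 3.0, 0, 0, 0.24, 0.1]]}}

```text
t: 21.12
ee_pos: [0.6573, -0.0616, 0.0784]
orientation: [[-0.438, -0.899, 0.004], [-0.899, 0.438, -0.002], [0.0, -0.005, -1.0]]
contact_force: [3.2, -4.3, 6.7]
finger_gap: 0.0129
```

```bash
python3 look.py s19 scene
```

```text
t 21.175
joint_positions [-2.0890e-01  7.2330e-01  1.3085e+00 -1.3000e-03  1.1051e+00  1.8219e+00]
ee_pos [ 0.6573 -0.0616  0.0783]
contact_force [ 4.4517 -3.1656  7.728 ]
torque [-0.6012 -0.244  -0.0845]
finger_gap 0.0129
```

{"api": "servo_tool", "payload": {"rows": [[0, 0, 0.1, 0, 0, 0.01, 0.1], [0, 0, 0.2, 0, 0, 0.02, 0.1], [0, 0, 0.2, 0, 0, 0.02, 0.1]]}}

```text
t: 21.55
ee_pos: [0.6574, -0.0616, 0.0782]
orientation: [[-0.605, -0.796, 0.005], [-0.796, 0.605, -0.002], [-0.001, -0.005, -1.0]]
contact_force: [3.9, -3.5, 6.1]
finger_gap: 0.0127
```

```bash
python3 look.py s20 scene
```

```text
t 21.6
joint_positions [-2.0900e-01  7.2350e-01  1.3086e+00 -1.1000e-03  1.1046e+00  2.0110e+00]
ee_pos [ 0.6574 -0.0616  0.0782]
contact_force [ 4.3184 -4.5548  5.7146]
torque [-0.7671 -0.2138 -0.0736]
finger_gap 0.0127
```

{"api": "servo_tool", "payload": {"rows": [[0, 0, 0.05, 0, 0, 0, 0.1], [0, 0, 0.1, 0, 0, 0, 0.1]]}}

```text
t: 21.85
ee_pos: [0.6572, -0.0618, 0.0781]
orientation: [[-0.681, -0.732, 0.004], [-0.732, 0.681, -0.002], [-0.001, -0.005, -1.0]]
contact_force: [3.6, -4.8, 6.2]
finger_gap: 0.0132
```

```bash
python3 look.py s21 scene
```

```text
t 21.9
joint_positions [-2.0900e-01  7.2350e-01  1.3087e+00 -1.5000e-03  1.1048e+00  2.1143e+00]
ee_pos [ 0.6573 -0.0618  0.0782]
contact_force [ 3.711  -3.9317  7.0886]
torque [-0.8761 -0.1101 -0.0122]
finger_gap 0.0135
```

{"api": "servo_tool", "payload": {"rows": [[0, 0, 0.04, 0, 0, 0, 0.1], [0, 0, 0.04, 0, 0, 0, 0.1]]}}

```text
t: 22.15
ee_pos: [0.6573, -0.0617, 0.0782]
orientation: [[-0.709, -0.705, 0.004], [-0.705, 0.709, -0.002], [-0.002, -0.005, -1.0]]
contact_force: [4.1, -4.1, 6.1]
finger_gap: 0.013
```

```bash
python3 look.py s22 scene
```

```text
t 22.2
joint_positions [-2.0900e-01  7.2350e-01  1.3086e+00 -1.3000e-03  1.1048e+00  2.1508e+00]
ee_pos [ 0.6573 -0.0617  0.0782]
contact_force [ 4.3192 -3.8977  6.5392]
torque [-0.9049 -0.0819 -0.088 ]
finger_gap 0.013
```

View pics/s22.png

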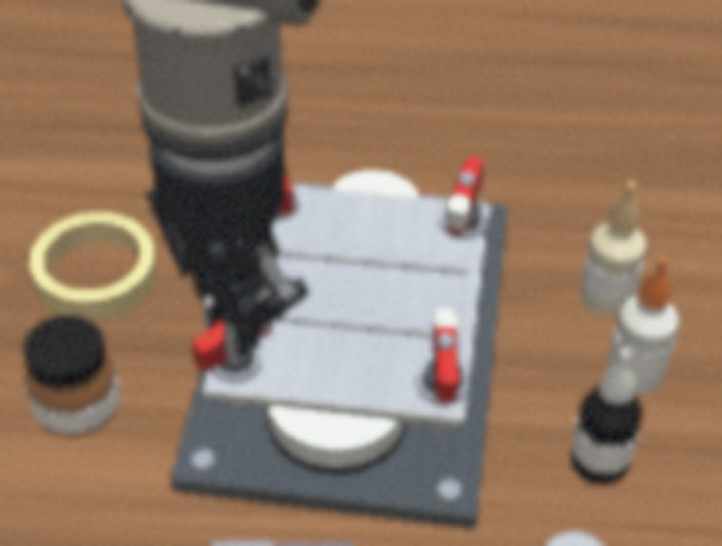

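{"api": "servo_tool", "payload": {"rows": [[0, 0, 0.05, 0, 0, 0, 0.1], [0, 0, 0.05, 0, 0, 0, 0.1]]}}

```text
t: 22.45
ee_pos: [0.6568, -0.0624, 0.0781]
orientation: [[-0.742, -0.67, 0.003], [-0.67, 0.742, -0.004], [0.0, -0.005, -1.0]]
contact_force: [1.3, -6.1, 6.3]
finger_gap: 0.0131
```

```bash
python3 look.py s23 scene
```

```text
t 22.5
joint_positions [-0.2093  0.7235  1.309  -0.0033  1.1052  2.199 ]
ee_pos [ 0.6568 -0.0624  0.078 ]
contact_force [ 2.4133 -7.1958  6.6183]
torque [-1.1779  0.1534  1.1119]
finger_gap 0.0131
```

{"api": "servo_tool", "payload": {"rows": [[0, 0, 0.05, 0, 0, 0, 0.1], [0, 0, 0.05, 0, 0, 0, 0.1]]}}

```text
t: 22.75
ee_pos: [0.6565, -0.0622, 0.0779]
orientation: [[-0.774, -0.633, 0.002], [-0.633, 0.774, -0.004], [0.0, -0.004, -1.0]]
contact_force: [0.4, -6.8, 7.3]
finger_gap: 0.0132
```

```bash
python3 look.py s24 scene
```

```text
t 22.8
joint_positions [-0.2091  0.7235  1.3094 -0.0033  1.1057  2.2486]
ee_pos [ 0.6565 -0.0622  0.0779]
contact_force [ 1.5188 -7.0453  6.9237]
torque [-1.0453  0.1994  1.3701]
finger_gap 0.0128
```

{"api": "servo_tool", "payload": {"rows": [[0, 0, 0, 0, 0, 0, 0.4], [0, 0, 0, 0, 0, 0, 0.6], [0, 0, 0, 0, 0, -2, 0.6], [0, 0, 0, 0, 0, -6, 0.6], [0, 0, -0.18, 0, 0, -9, 0.6], [0, 0, -0.36, 0.3, 4, -9, 0.6], [0, 0, -0.54, 0.6, 8, -9, 0.6], [0, 0, -0.72, 0.8, 12, -9, 0.6], [0, 0, -0.9, 1, 16, -9, 0.6], [0, 0, -1.08, 1.2, 19, -9, 0.6], [0, 0, -1.26, 1.2, 20.4, -9, 0.6], [0, 0, -1.44, 1.2, 20.4, -9, 0.6], [0, 0, -1.62, 1.2, 20.4, -9, 0.6], [0, 0, -1.8, 1.2, 20.4, -9, 0.6], [0, 0, -1.9, 1.2, 20.4, -9, 0.6], [0, 0, -1.9, 1.2, 20.4, -9, 0.6]]}}

```text
t: 24.8
ee_pos: [0.5173, 0.0905, 0.1662]
orientation: [[0.847, -0.531, -0.001], [-0.531, -0.847, 0.0], [-0.001, 0.0, -1.0]]
contact_force: [-0.3, -0.6, 0.4]
finger_gap: 0.051
```

```bash
python3 look.py s25 scene; python3 goal.py .5178 .0879 .168 1.39
```

```text
t 24.85
joint_positions [2.7000e-02 4.0470e-01 1.6207e+00 3.0000e-04 1.1171e+00 5.8790e-01]
ee_pos [0.5174 0.0905 0.1663]
contact_force [ 0.4849 -0.5355  0.6378]
torque [-0.0285 -0.0606 -0.0371]
finger_gap 0.0509
shift cm [ 0.17  0.2  -0.17] psi -0.561 turn z -1.951
```

View pics/s25.png

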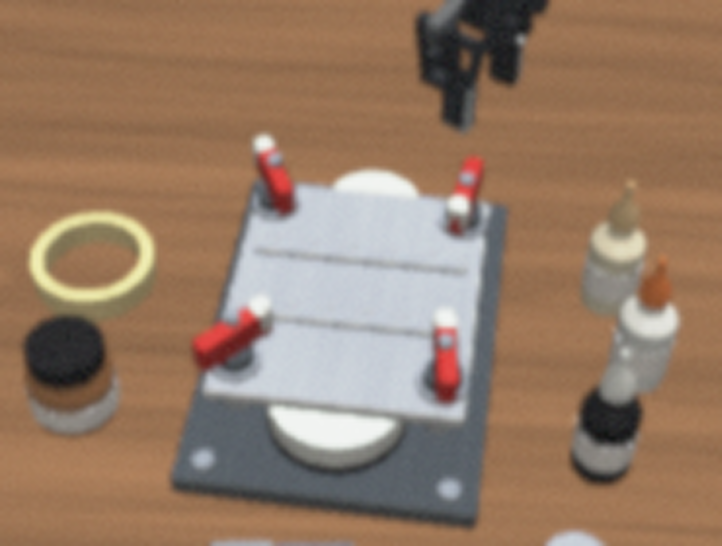

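{"api": "servo_tool", "payload": {"rows": [[0, 0, -0.18, 0.2, 0.2, 0, 0.6], [0, 0, -0.36, 0.2, 0.2, 0, 0.6], [0, 0, -0.54, 0.2, 0.2, 0, 0.6], [0, 0, -0.72, 0.2, 0.2, 0, 0.6], [0, 0, -0.9, 0.2, 0.2, 0, 0.6], [0, 0, -1.08, 0.2, 0.2, 0, 0.6], [0, 0, -1.26, 0.2, 0.2, 0, 0.6], [0, 0, -1.44, 0.2, 0.2, 0, 0.6], [0, 0, -1.62, 0.2, 0.2, 0, 0.6], [0, 0, -1.8, 0.2, 0.2, 0, 0.6], [0, 0, -1.95, 0.2, 0.2, 0, 0.6], [0, 0, -1.95, 0.2, 0.2, 4, 0.6], [0, 0, -1.95, 0.2, 0.2, 4, 0.6]]}}

```text
t: 26.48
ee_pos: [0.5163, 0.0876, 0.1244]
orientation: [[0.181, 0.984, -0.006], [0.984, -0.181, 0.0], [-0.001, -0.006, -1.0]]
contact_force: [-0.6, 0.0, 0.7]
finger_gap: 0.0515
```

```bash
python3 look.py s26 scene; python3 goal.py .5178 .0879 .079 1.39
```

```text
t 26.525
joint_positions [ 2.1400e-02  4.5260e-01  1.6700e+00  2.0000e-04  1.0219e+00 -1.3682e+00]
ee_pos [0.5176 0.0876 0.126 ]
contact_force [-0.5688 -0.8649  0.7485]
torque [-0.0251  0.0337 -0.0049]
finger_gap 0.0509
shift cm [0.04 0.03 4.7 ] psi 1.39 turn z -0.0
```

View pics/s26.png

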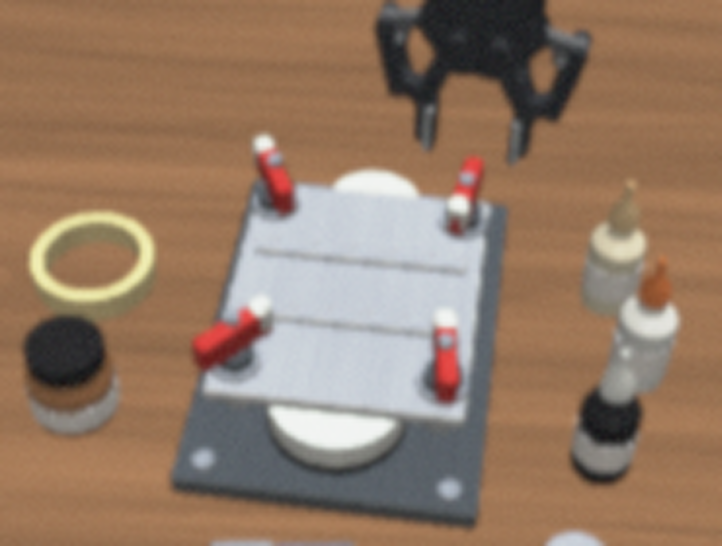

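{"api": "servo_tool", "payload": {"rows": [[0, 0, 0, 0, 0, 3, 0.6], [0, 0, 0, 0, 0, 4.3, 0.6], [0, 0, 0, 0, 0, 4.6, 0.6], [0, 0, 0, 0, 0, 4.6, 0.4], [0, 0, 0, 0, 0, 4.6, 0.2], [0, 0, 0, 0, 0, 4.6, 0.1], [0, 0, 0, 0, 0, 4.6, 0.1], [0, 0, 0, 0, 0, 4.6, 0.1]]}}

```text
t: 27.52
ee_pos: [0.5189, 0.0872, 0.081]
orientation: [[0.179, 0.984, 0.001], [0.984, -0.179, -0.0], [-0.0, 0.001, -1.0]]
contact_force: [0.7, -5.1, 1.4]
finger_gap: 0.013
```

```bash
python3 look.py s27 scene
```

```text
t 27.575
joint_positions [ 2.1000e-02  5.1360e-01  1.7166e+00 -5.0000e-04  9.0990e-01 -1.3696e+00]
ee_pos [0.519  0.0872 0.081 ]
contact_force [ 1.3259 -4.2164  2.8502]
torque [-0.8375 -0.3701 -0.0497]
finger_gap 0.0127
```

View pics/s27.png

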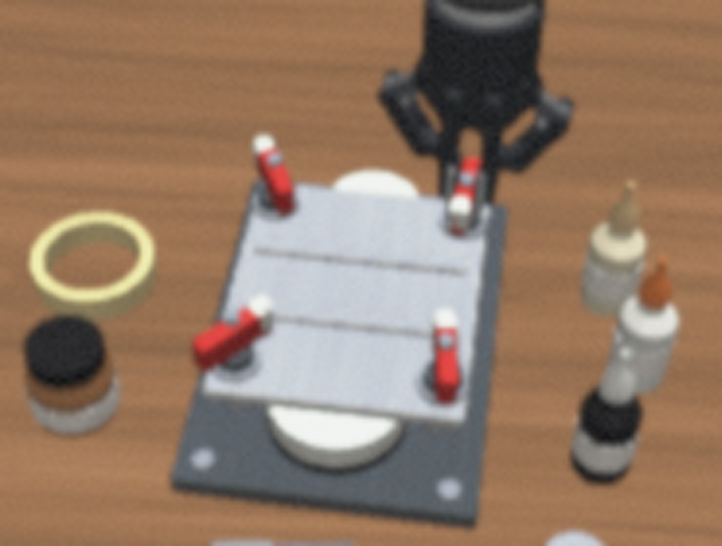

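{"api": "servo_tool", "payload": {"rows": [[0, 0, 0.15, 0, 0, 0.02, 0.1], [0, 0, 0.3, 0, 0, 0.03, 0.1], [0, 0, 0.45, 0, 0, 0.04, 0.1], [0, 0, 0.6, 0, 0, 0.05, 0.1], [0, 0, 0.75, 0, 0, 0.06, 0.1], [0, 0, 0.9, 0, 0, 0.08, 0.1], [0, 0, 1.05, 0, 0, 0.09, 0.1], [0, 0, 1.2, 0, 0, 0.1, 0.1], [0, 0, 1.35, 0, 0, 0.12, 0.1], [0, 0, 1.5, 0, 0, 0.13, 0.1], [0, 0, 1.65, 0, 0, 0.14, 0.1], [0, 0, 1.8, 0, 0, 0.15, 0.1], [0, 0, 1.95, 0, 0, 0.17, 0.1], [0, 0, 2.1, 0, 0, 0.18, 0.1], [0, 0, 2.25, 0, 0, 0.19, 0.1], [0, 0, 2.4, 0, 0, 0.2, 0.1], [0, 0, 2.55, 0, 0, 0.21, 0.1], [0, 0, 2.7, 0, 0, 0.22, 0.1], [0, 0, 2.85, 0, 0, 0.23, 0.1], [0, 0, 3.0, 0, 0, 0.24, 0.1]]}}

```text
t: 30.08
ee_pos: [0.5179, 0.0876, 0.0785]
orientation: [[-0.043, -0.999, -0.001], [-0.999, 0.043, -0.0], [0.0, 0.001, -1.0]]
contact_force: [-1.7, -2.2, 4.9]
finger_gap: 0.0128
```

```bash
python3 look.py s28 scene
```

```text
t 30.125
joint_positions [ 0.0216  0.5168  1.7197 -0.      0.906   1.6416]
ee_pos [0.5179 0.0876 0.0785]
contact_force [-2.5082 -3.3559  5.294 ]
torque [-0.8042  0.4578 -0.0436]
finger_gap 0.0132
```

{"api": "servo_tool", "payload": {"rows": [[0, 0, 0.1, 0, 0, 0.01, 0.1], [0, 0, 0.2, 0, 0, 0.02, 0.1], [0, 0, 0.2, 0, 0, 0.02, 0.1]]}}

```text
t: 30.5
ee_pos: [0.5178, 0.0876, 0.0783]
orientation: [[-0.237, -0.972, -0.001], [-0.972, 0.237, -0.0], [0.0, 0.001, -1.0]]
contact_force: [-2.2, -2.8, 5.1]
finger_gap: 0.0128
```

```bash
python3 look.py s29 scene
```

```text
t 30.55
joint_positions [2.1500e-02 5.1700e-01 1.7200e+00 1.0000e-04 9.0580e-01 1.8308e+00]
ee_pos [0.5177 0.0876 0.0783]
contact_force [-2.9201 -3.899   5.0724]
torque [-0.689   0.3743 -0.125 ]
finger_gap 0.0134
```

{"api": "servo_tool", "payload": {"rows": [[0, 0, 0.05, 0, 0, 0, 0.1], [0, 0, 0.1, 0, 0, 0, 0.1], [0, 0, 0.1, 0, 0, 0, 0.1]]}}

```text
t: 30.92
ee_pos: [0.5178, 0.0876, 0.0783]
orientation: [[-0.332, -0.943, -0.001], [-0.943, 0.332, 0.0], [0.0, 0.001, -1.0]]
contact_force: [-1.7, -2.9, 5.5]
finger_gap: 0.0127
```

```bash
python3 look.py s30 scene
```

```text
t 30.975
joint_positions [2.1600e-02 5.1710e-01 1.7200e+00 1.0000e-04 9.0570e-01 1.9306e+00]
ee_pos [0.5178 0.0876 0.0783]
contact_force [-1.943  -2.9322  5.0869]
torque [-0.6853  0.4139 -0.082 ]
finger_gap 0.0132
```

{"api": "servo_tool", "payload": {"rows": [[0, 0, 0.05, 0, 0, 0, 0.1], [0, 0, 0.05, 0, 0, 0, 0.1]]}}

```text
t: 31.22
ee_pos: [0.5178, 0.0877, 0.0782]
orientation: [[-0.378, -0.926, -0.001], [-0.926, 0.378, 0.0], [0.0, 0.001, -1.0]]
contact_force: [-1.6, -3.6, 5.9]
finger_gap: 0.013
```

```bash
python3 look.py s31 scene
```

```text
t 31.275
joint_positions [2.1600e-02 5.1710e-01 1.7201e+00 2.0000e-04 9.0560e-01 1.9798e+00]
ee_pos [0.5178 0.0876 0.0782]
contact_force [-2.9404 -3.3313  5.9041]
torque [-0.598   0.4253 -0.1133]
finger_gap 0.0129
```

Now 3.35 turned; press on in small steps until the stop shows.

{"api": "servo_tool", "payload": {"rows": [[0, 0, 0.05, 0, 0, 0, 0.1], [0, 0, 0.05, 0, 0, 0, 0.1]]}}

```text
t: 31.52
ee_pos: [0.5182, 0.0881, 0.0783]
orientation: [[-0.422, -0.906, -0.0], [-0.906, 0.422, 0.001], [-0.0, 0.0, -1.0]]
contact_force: [-0.7, 0.1, 6.0]
finger_gap: 0.0134
```

```bash
python3 look.py s32 scene
```

```text
t 31.575
joint_positions [2.2200e-02 5.1740e-01 1.7197e+00 6.0000e-04 9.0480e-01 2.0283e+00]
ee_pos [0.5181 0.0881 0.0782]
contact_force [-1.2748  0.8116  4.9524]
torque [0.0679 0.2718 0.6701]
finger_gap 0.013
```

{"api": "servo_tool", "payload": {"rows": [[0, 0, 0.05, 0, 0, 0, 0.1], [0, 0, 0.05, 0, 0, 0, 0.1]]}}

```text
t: 31.82
ee_pos: [0.5187, 0.0884, 0.0783]
orientation: [[-0.466, -0.885, 0.001], [-0.885, 0.466, 0.001], [-0.001, -0.001, -1.0]]
contact_force: [0.7, 2.4, 5.7]
finger_gap: 0.013
```

```bash
python3 look.py s33 scene
```

```text
t 31.875
joint_positions [2.2800e-02 5.1740e-01 1.7191e+00 9.0000e-04 9.0400e-01 2.0774e+00]
ee_pos [0.5187 0.0884 0.0783]
contact_force [-0.2337  3.0372  4.8576]
torque [0.4511 0.007  1.275 ]
finger_gap 0.0131
```

View pics/s33.png

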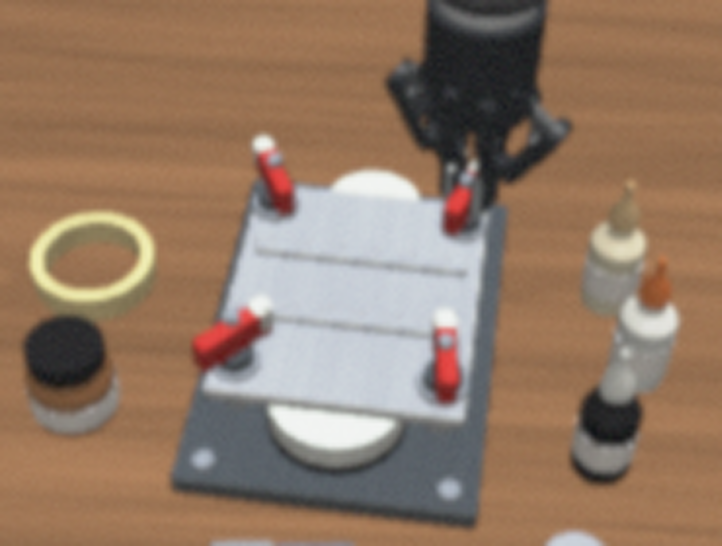

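{"api": "servo_tool", "payload": {"rows": [[0, 0, 0, 0, 0, 0, 0.4], [0, 0, 0, 0, 0, 0, 0.6], [0, 0, 0, 0, 0, -2, 0.6], [0, 0, 0, 0, 0, -6, 0.6], [0, 0, 0, 0, 0, -12, 0.6], [0, 0, 0, 0, 0, -16, 0.6], [0, 0, 0, 4, -4, -16, 0.6], [0, 0, 0, 6, -9, -16, 0.6], [0, 0, 0, 6, -9, -16, 0.6], [0, 0, 0, 6, -9, -16, 0.6]]}}

```text
t: 33.12
ee_pos: [0.5692, -0.0074, 0.2373]
orientation: [[-0.47, -0.883, -0.002], [-0.883, 0.47, 0.001], [-0.0, 0.002, -1.0]]
contact_force: [-0.1, 0.6, 0.4]
finger_gap: 0.0516
```

```bash
python3 look.py s34 scene;python3 look.py t34 top
python3 - <<'E'
from h import *
p,d=snapshot('scene');C=cloud('scene',d);b=cv2.imread('pics/scene0.png');C0=cloud('scene',np.load('scene0.npy'))
pi=p.astype(int)
for nm,(x,y) in dict(a=(.6672,.075),b=(.6556,-.0605),c=(.5061,-.0476),d=(.5178,.0879)).items():
    for q,CC in((b.astype(int),C0),(pi,C)):
        m=(q[...,2]>150)&(q[...,1]<90)&(q[...,0]<90)&(np.hypot(CC[...,0]-x,CC[...,1]-y)<.035)
        print(nm,m.sum(),np.median(CC[m][:,2]).round(4))
th=-.086;R=np.array([[np.cos(th),-np.sin(th)],[np.sin(th),np.cos(th)]])
for CC in(C0,C):
    l=(CC[...,:2]-np.array([.5867,.0137]))@R
    print([np.median(CC[...,2][(abs(l[...,0]-sx*.055)<.015)&(abs(l[...,1]-sy*.03)<.02)]).round(4) for sx,sy in((1,1),(1,-1),(-1,-1),(-1,1))])
E
```

```text
t 33.175
joint_positions [-1.4710e-01  4.1950e-01  1.3877e+00  6.0000e-04  1.3356e+00  1.9114e+00]
ee_pos [ 0.5691 -0.0069  0.2376]
contact_force [ 0.0994 -0.0666  0.4425]
torque [-0.0254  0.0031  0.0128]
finger_gap 0.0511
t 33.225
joint_positions [-1.4670e-01  4.1910e-01  1.3877e+00  5.0000e-04  1.3356e+00  1.9113e+00]
ee_pos [ 0.5691 -0.0067  0.2378]
contact_force [-0.3724  0.4101 -0.3986]
torque [ 0.0537  0.0018 -0.0311]
finger_gap 0.0515
a 25 0.1007
a 44 0.0985
b 37 0.1002
b 54 0.0971
c 21 0.1011
c 36 0.0981
d 22 0.1
d 38 0.0974
[np.float64(0.0611), np.float64(0.0612), np.float64(0.0614), np.float64(0.0613)]
[np.float64(0.0582), np.float64(0.0581), np.float64(0.0583), np.float64(0.0584)]
```

View pics/t34.png

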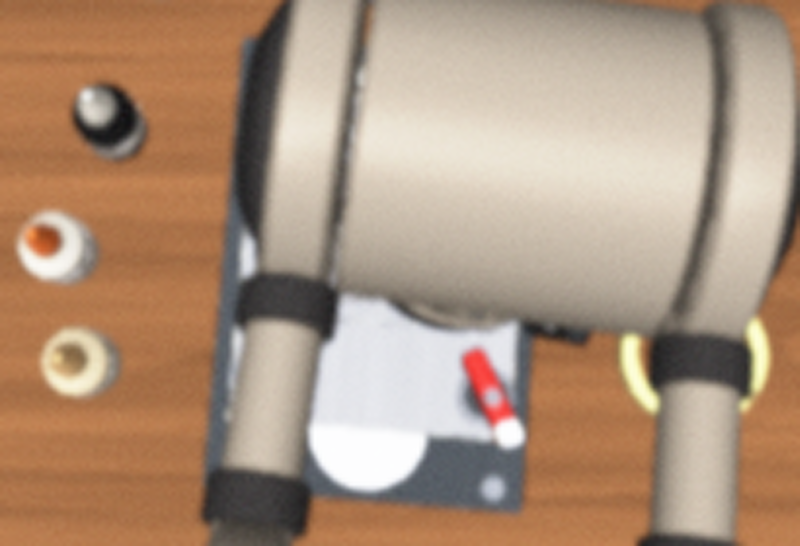

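View pics/s34.png

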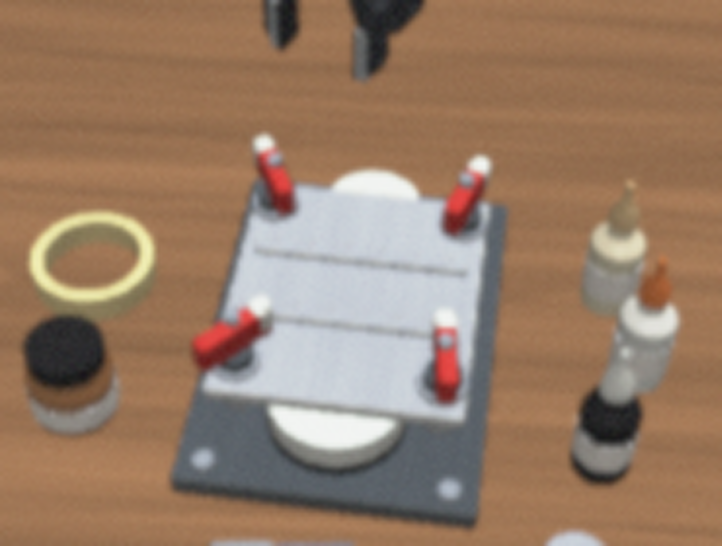

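```bash
python3 -c "
from rig import env
print(env.hand_in())"
```

```text
the job is handed in; nothing more can be done
None
```

I tightened all four nuts clockwise to their hard stops, in the crosswise order a, c, b, d. Each nut was finished with one grip before I started the next. I handed the job in at about 33 s.

| Nut | Turn to the stop (rad) | Stop torque (N m) | Bar top sank (mm) |
|---|---|---|---|
| a | about 3.33 | 1.9 | 2.2 |
| c | about 3.16 | 1.6 | 3.0 |
| b | about 3.35 | 1.4 | 3.1 |
| d | about 3.37 | 1.3 | 2.6 |

- **Stops:** the torque rose clearly at each stop; before that it was within about 0.1 N m. Nut c needed less turn because it started about 0.2 rad in.
- **Plate:** the scene camera's depth shows it went from 61.1–61.4 mm to 58.1–58.4 mm at all four corners, so it is level.
- **Surroundings:** the bottles, jar and tape look unmoved in the last pictures. The brush and dye pot were outside those crops apart from a sliver at the edge; the gripper worked only over the press.
- **Forces:** the contact force stayed below about 12 N at every reading. The gripper was open and clear of everything when I handed in.
- **Not fully checked:** in the last top view the arm hid nuts a, b and d. I confirmed their final positions only from the scene camera, the stop torque and the plate height.

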